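Square a mortar cube in a quick clamp

ROBOT

A 6-joint arm with a two-finger parallel gripper is mounted at the origin on a cart in front of the work surface, level with it; the furniture and walls round the work are solid. World frame = base frame: x ahead of the robot, y to its left, z up, the work surface at z = 0. Lengths are in m, angles in rad, forces in N, time in s.
With the tool pointing down it reaches from about 0.225 to 0.725 m from the base axis. Payload 3.1 kg.
Tool frame: the origin (TCP) lies at the very end of the fingers, on their centre line; the grasp point (between the pads) lies behind it (r.hold_point_z is the z of the grasp point in the tool frame, in m); z points along the fingers, x is the direction in which the jaws open and shut, and the axes are right-handed (so a half turn about z gives the same grasp; the last joint's range is limited). The gripper opens to 85 mm and grips with 20 to 120 N. Pads are 22 mm wide; open, the fingers measure 114 mm over their backs; the gripper's body (76 mm by 85 mm) begins 54 mm behind the grasp point. The pads swing forward as they close: fully open they stand 13 mm farther back than shut.
Start: joints at [-1.335, 0.048, 0.099, 1.622, 0, 1.443], TCP at [0.187, -0.491, 0.231] pointing down, gripper open.
Joint ranges: [-2.91, 2.91], [-0.99, 1.94], [-1.21, 1.42], [-2.12, 2.29], [-1.49, 1.47], [-3.14, 3.14]. Speed limits (rad/s): [2.79, 2.79, 3.14, 3.14, 3.14, 3.14].

INTERFACE

Orientations are given as a rotation vector (axis times angle).
In Python, from workcell import r, read_camera gives the robot as it stands. The module is installed in compiled form; this text tells all that it offers.
- The arm moves only by the tool arm_command, never from a script. Its argument "increments" is a list of rows, each a list of 7 numbers: the turn, a rotation vector about the world's x, y, z in degrees, then the shift along the world's x, y, z in m, then the closure in counts, from 0 (fully open) to 255 (shut). In form: [[wx, wy, wz, dx, dy, dz, grip], ...]. A call has 1 to 10 rows; each row is the pose to reach, as a shift and turn from the pose measured when the call began; what a row does not reach only later rows make up. A row lasts 1/12 s, in which the tool goes at most 41.7 mm and 7.16 degrees, less where a joint would pass 70% of its speed; a pose out of reach is approached as far as the arm can. A call with a gripper value outside its range is refused whole. The fingers move at their own pace and stop on an object; "newtons" is the grip in N (left out, the last holds). Time passes only in rows, so rows that repeat a pose let the fingers close. It gives the time, the measured TCP pose, the force and the opening at its end, in the units of the state.
- r.read_state(): the state, without advancing time (a new reading comes with each control period).
- read_camera(name): name is "scene" or "top"; returns a dict with "img" (420x560x3 uint8, red, green, blue), "range_z" (420x560 float32, m along the optical axis (not along the pixel's ray), 0 where there is no reading), "intrinsics" (3x3 intrinsics, pixels), "distortion" ([k1, k2, p1, p2, k3] as OpenCV has them; the pictures are not rectified), "world_to_cam" (4x4, takes a point from world to camera coordinates). Camera axes: x right, y up, looking along -z (the intrinsics and any distortion apply to the point x, -y, -z); pixel columns grow to the right and rows downward; lengths in m; the calibration is good to about 2 mm. A picture is of the moment at which its call begins.
- r.finish_job(): hands the job in, once; it reports no verdict.
The state is a dict: "clock": time; "joint_positions": joint angles; "dq": joint speeds; "joint_efforts": joint torques, N m; "tcp_pos": TCP position; "orientation": TCP orientation; "contact_force": force on the tool from outside, world axes, zero at the start; "ft_torque": the same for the moment, N m; "width": finger opening in m.
Only numpy, scipy, OpenCV 4.12 (cv2) and the standard library are available. Lean on these libraries where they do the work, as an engineer would, in place of code of your own. Each camera call takes 0.05 s, during which the arm holds its last target. There are 200 camera calls.

TASK

Square up the grey mortar cube that lies between the jaws of one of the two bench quick clamps: squeeze that clamp's blue trigger against its black post, letting it spring back each time, until the walking jaw holds the cube flat against the fixed jaw and walks no further. Then let go of the trigger and press the red release tab down until the jaw has slid all the way back, leaving the cube squared against the fixed jaw. Leave the other clamp and its wooden block alone.

Things in the scene. Friction and masses are not known exactly. Their poses are not given: they have to be found in the camera images.
- a_clamp: The clamp to use, fixed to the bench on a board 307x80x12 mm. Origin: board's middle, on the bench. x axis along the bar from red tab to fixed jaw, z up. Along x (mm): red tab -148 to -122, blue trigger -48 to -36 at rest, black post -12 to 0, walking jaw's face 58 + bar travel, fixed jaw's face 136. Grey housing 44 wide, top 56 over the bench; trigger and post rise to 105; fixed jaw to 70.
- a_squeeze (a point): Midway between the outer faces of trigger and post when squeezed home, 87 mm over the bench; axes as the clamp's. Squeeze from above, fingers straddling both along the clamp's x: 48 mm over both at rest (trigger's outer face 32 mm to the -x side of this point, post's 16 mm to the +x side), 32 mm squeezed home. Trigger 18, post 22 wide across.
- a_trigger (a joint): Travel of the blue trigger to the post: 0 at rest (sprung), 0.016 m squeezed home; needs up to about 22 N. Each full squeeze and full return walks the bar about 10 mm. An inner spring yields when the jaw can go no further, so the trigger can always be squeezed home. It must return to 0 between squeezes.
- a_bar (a joint): Travel of the toothed bar and walking jaw towards the fixed jaw: 0 fully back, up to 0.042 m. A ratchet holds it in 5 mm steps; a spring draws it back when the tab is pressed. It starts between 0 and 0.01 m; with the cube clamped it reads about 0.033 m (after 3 to 5 squeezes) and grows no more.
- a_jaw: Blue walking jaw, a plate 8 x 50 x 36 mm sprung on the end of the bar (gives up to 8 mm towards the trigger, 5 to 8 N). Origin coincides with the clamp's origin when the bar is fully back, not on the plate.
- a_tab_top (a point): Middle of the top of the red release tab (26 mm along x, 28 mm across), 57 mm over the bench at rest. Press it down from above 8 mm (to its stop) with about 5 to 7 N and keep it down about half a second.
- a_tab (a joint): Rocking of the red tab: 0 at rest, 0.2 rad fully down (8 mm at the tab). The bar is freed from about 0.1 rad on. It springs back, and ticks while the bar is walked.
- a_stop (a point): Middle of the lower edge of the fixed jaw's face, on the board's top (12 mm over the bench); axes as the clamp's, so the cube lies on its -x side.
- mortar_cube: Grey mortar cube, 50 mm a side, 0.27 kg, lying on the board between the jaws, up to 15 mm from the fixed jaw and slightly askew. Origin: centre of its underside. Home against the fixed jaw its origin is 25 mm from the jaw's face.
- b_clamp: The other clamp, alike in every way, with a wooden block between its jaws; not to be used. Origin and axes as for the first clamp.
- b_trigger (a joint): Trigger of the other clamp, 0 at rest.
- wood_block: Wooden block 40 x 110 x 28 mm lying in the other clamp; origin: centre of its underside.
Not all that is in view belongs to the job. Leave any purple look-alike of the mortar_cube alone.

How it is judged:
On the way:
1. the walking jaw holds the mortar cube against the fixed jaw with the trigger let go (x of mortar_cube in the frame of a_stop above -0.029 m and contact force between a_jaw and mortar_cube above 3 N and value of joint a_trigger below 0.004 m and value of joint a_bar above 0.02 m), for 0.2 s.
At the end, for the whole second after the job is handed in: The walking jaw is fully back (bar within 4 mm of its rest), trigger and tab are at rest, and the mortar cube lies still on the board, within 5 mm of and within about 6 degrees of flat to the fixed jaw, no more than 25 mm off the middle (value of joint each of a_bar, a_trigger below 0.004 m and value of joint a_tab below 0.08 rad and x of mortar_cube in the frame of a_stop between -0.03 and -0.02 m and y of mortar_cube in the frame of a_stop between -0.025 and 0.025 m and z of mortar_cube in the frame of a_stop below 0.006 m and angle between the x axis of mortar_cube and the x axis of a_stop, either way round below 0.1 rad and linear speed of mortar_cube below 0.02 m/s); the robot touches nothing.
It fails at once if the other clamp is operated (value of joint b_trigger above 0.005 m).
It fails at once if the wooden block in the other clamp is moved (distance of wood_block from where it was at the start of the episode above 0.015 m).
It also fails if it takes over 51 s, if anything falls off the work surface, if the arm or the gripper's body presses on something with over 40 N, if the wrist force passes 120 N, or if a joint passes its speed limit or range.

## Working session

There is one attempt and no reset: what is moved stays moved. The work goes in short steps, Python scripts to look and compute and a tool call to move; the robot and the scene stay as the last step left them, time stands still between calls to the robot, and variables do not carry over. Pictures are saved under pics/ and viewed, about 8 in all and at most 12, crops included, and the job is handed in when it is done.

Besides the shell and the picture viewer there is one more tool, called after "Emit:" as name(argument=value, ...) on one line, values as JSON. arm_command: Moves the arm, as the interface text tells. Its arguments: {"type":"object","properties":{"increments":{"type":"array","items":{"type":"array","items":{"type":"number"}}},"newtons":{"type":"number"}},"required":["increments"]}

```bash
mkdir -p pics; cat > h.py <<'E'
import numpy as np, cv2
from workcell import r, read_camera
def pts(c):
    K=np.array(c["intrinsics"],float);D=np.array(c["distortion"],float)
    h,w=c["range_z"].shape
    u,v=np.meshgrid(np.arange(w),np.arange(h))
    n=cv2.undistortPoints(np.stack([u,v],-1).reshape(-1,1,2).astype(np.float64),K,D).reshape(h,w,2)
    z=c["range_z"].astype(float)
    P=np.stack([n[...,0]*z,-n[...,1]*z,-z,np.ones_like(z)],-1)
    W=P@np.linalg.inv(np.array(c["world_to_cam"])).T
    return W[...,:3]
E
python3 - <<'E'
from h import *
for n in("scene","top"):
    c=read_camera(n); np.save(n+"_W.npy",pts(c)); np.save(n+"_img.npy",c["img"]); np.save(n+"_z.npy",c["range_z"])
    cv2.imwrite(f"pics/{n}0.png",c["img"][...,::-1])
    print(n,np.linalg.inv(c["world_to_cam"])[:3].round(3).tolist())
s=r.read_state();print({k:np.round(v,3).tolist() for k,v in s.items()},r.hold_point_z)
E
```

```text
scene [[0.888, 0.232, -0.397, -0.137], [-0.459, 0.489, -0.741, -1.0], [0.023, 0.841, 0.541, 0.896]]
top [[-0.022, 0.984, -0.175, 0.246], [-1.0, -0.024, -0.01, 0.108], [-0.014, 0.174, 0.985, 1.293]]
{'clock': 0.1, 'joint_positions': [-1.335, 0.049, 0.098, 1.622, 0.0, 1.443], 'dq': [-0.002, -0.002, 0.005, 0.002, -0.0, -0.0], 'joint_efforts': [0.002, -33.985, 32.094, 0.016, -0.0, 0.0], 'tcp_pos': [0.187, -0.49, 0.23], 'orientation': [-2.585, 1.782, 0.003], 'contact_force': [-0.314, -1.187, 0.825], 'ft_torque': [-0.028, -0.002, 0.016], 'width': 0.086} -0.0187
```

View pics/scene0.png

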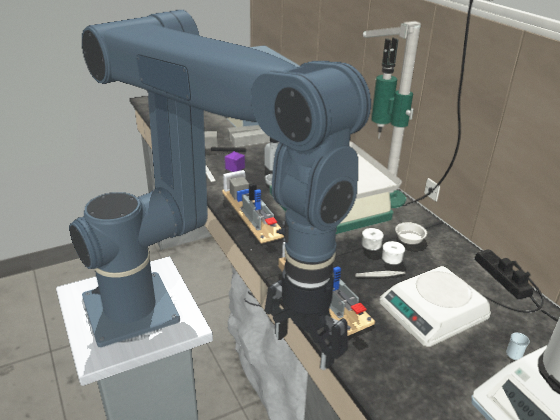

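View pics/top0.png

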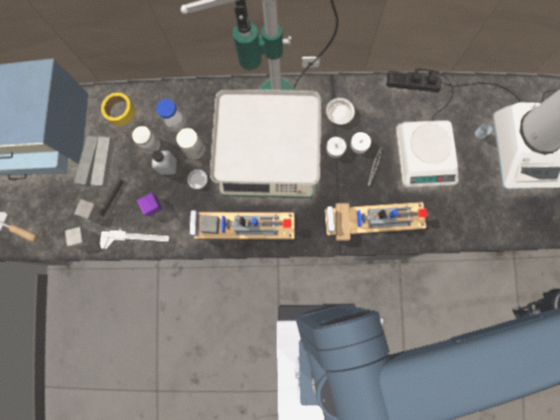

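The two views show clamp A (grey cube) at about (245,225) in the top view, with its tab at (287,223) and fixed jaw at (194,223). Clamp B with the wooden block is at about (377,218).

```bash
cat > meas.py <<'E'
from h import *
def masks(W,I):
    hsv=cv2.cvtColor(I,cv2.COLOR_RGB2HSV);H,S,V=[hsv[...,i].astype(int) for i in range(3)]
    reg=(W[...,0]>.2)&(W[...,0]<.5)&(W[...,2]>-.01)&(W[...,2]<.13)
    return dict(red=reg&((H<8)|(H>172))&(S>140)&(V>80),blue=reg&(H>100)&(H<125)&(S>130),wood=reg&(H>10)&(H<25)&(S>70)&(abs(W[...,2]-.012)<.008),
      grey=reg&(S<60)&(W[...,2]>.05)),reg
E
python3 - <<'E'
from meas import *
for n in("top","scene"):
    W=np.load(n+"_W.npy");I=np.load(n+"_img.npy")
    m,reg=masks(W,I)
    for side,yr in(("A",(-.02,.42)),("B",(-.42,-.03))):
        for k,v in m.items():
            q=v&(W[...,1]>yr[0])&(W[...,1]<yr[1])
            if k=="grey":continue
            nn,l,st,ce=cv2.connectedComponentsWithStats(q.astype(np.uint8))
            for i in range(1,nn):
                if st[i,4]<8:continue
                P=W[l==i];(rc,rs,ra)=cv2.minAreaRect((P[:,:2]*1000).astype(np.float32))
                print(n,side,k,st[i].tolist(),"mean",P.mean(0).round(4),"min",P.min(0).round(3),"max",P.max(0).round(3),"rect",np.round(rc,1),np.round(rs,1),round(ra,1))
I=np.load("top_img.npy")
cv2.imwrite("pics/crop.png",cv2.resize(I[195:250,180:305],None,fx=6,fy=6,interpolation=cv2.INTER_CUBIC)[...,::-1])
E
```

```text
top A red [283, 219, 8, 9, 69] mean [0.4374 0.1215 0.0583] min [0.425 0.111 0.052] max [0.449 0.132 0.064] rect [437.2 121.7] [20.8 24.4] 88.8
top A blue [222, 217, 4, 14, 32] mean [0.44   0.3115 0.0493] min [0.422 0.306 0.036] max [0.461 0.314 0.055] rect [441.2 310.3] [38.9  8.2] 0.1
top A blue [253, 218, 4, 7, 21] mean [0.4382 0.2128 0.103 ] min [0.432 0.208 0.084] max [0.446 0.217 0.108] rect [439.3 212.3] [14.2  8.3] 1.2
top A wood [195, 211, 100, 29, 920] mean [0.4378 0.2339 0.0128] min [0.396 0.099 0.004] max [0.489 0.403 0.02 ] rect [441.9 250.3] [302.8  85.9] 87.9
top A wood [258, 219, 14, 3, 28] mean [0.4559 0.189  0.0129] min [0.452 0.17  0.008] max [0.459 0.209 0.02 ] rect [456.3 189.5] [ 5.6 40. ] 4.6
top A wood [260, 226, 12, 3, 35] mean [0.4333 0.1861 0.0128] min [0.43  0.17  0.008] max [0.437 0.204 0.018] rect [433.5 186.7] [34.1  7.1] 88.6
top A wood [327, 230, 7, 6, 17] mean [ 0.4105 -0.0092  0.011 ] min [ 0.405 -0.019  0.004] max [ 0.419 -0.     0.019] rect [410.8  -9.5] [22.4 10.3] 70.7
top B red [418, 208, 9, 10, 74] mean [ 0.4594 -0.2857  0.0554] min [ 0.448 -0.
[... 1528 characters left out ...]
013] max [ 0.493 -0.265  0.062] rect [ 470.7 -284.4] [52.9 27.5] 13.5
scene B blue [334, 267, 7, 23, 108] mean [ 0.4544 -0.1977  0.0811] min [ 0.446 -0.202  0.044] max [ 0.463 -0.188  0.107] rect [ 454.3 -195.2] [16.1 13.8] 8.0
scene B wood [330, 309, 12, 11, 47] mean [ 0.4239 -0.2455  0.012 ] min [ 0.419 -0.263  0.006] max [ 0.432 -0.224  0.015] rect [ 424.2 -244.1] [11.9 39. ] 5.2
scene B wood [343, 308, 31, 27, 341] mean [ 0.4568 -0.2834  0.0116] min [ 0.42  -0.311  0.004] max [ 0.499 -0.239  0.018] rect [ 457.1 -273.3] [79.7 68.9] 4.3
scene B wood [362, 311, 8, 6, 22] mean [ 0.4928 -0.2751  0.0125] min [ 0.484 -0.284  0.009] max [ 0.498 -0.265  0.015] rect [ 490.9 -274.4] [12.8 18.9] 1.7
```

View pics/crop.png

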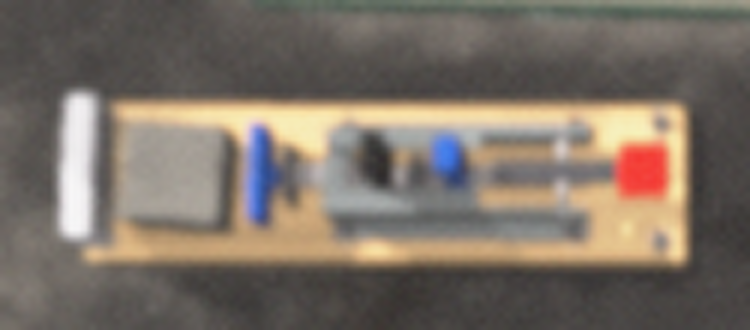

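Top crop: cube at (175,175), blue jaw (258,175), black post (377,160), trigger (447,155), red tab (642,170), white fixed jaw (78,165). This puts A's origin at about (0.440, 0.2535), with its x axis along world +y at a yaw of about 88.8°.

Next I'll move above the squeeze point (0.4395, 0.2375), turning +158° in total.

Emit:
arm_command(increments=[[0,0,7,0.012,0.033,0,0],[0,0,14,0.023,0.066,0,0],[0,0,21,0.034,0.099,0,0],[0,0,28,0.046,0.132,0,0],[0,0,35,0.057,0.165,0,0],[0,0,42,0.069,0.198,0,0],[0,0,49,0.08,0.231,0,0],[0,0,56,0.092,0.264,0,0],[0,0,63,0.103,0.297,0,0],[0,0,70,0.115,0.33,0,0]], newtons=50)

```text
clock: 0.93
tcp_pos: [0.3015, -0.1584, 0.2298]
orientation: [-3.141, -0.031, 0.004]
contact_force: [1.3, -0.6, 0.1]
width: 0.0854
```

Emit:
arm_command(increments=[[0,0,7,0.012,0.033,0,0],[0,0,14,0.023,0.066,0,0],[0,0,21,0.034,0.099,0,0],[0,0,28,0.046,0.132,0,0],[0,0,35,0.057,0.165,0,0],[0,0,42,0.069,0.198,0,0],[0,0,49,0.08,0.231,0,0],[0,0,56,0.092,0.264,0,0],[0,0,63,0.103,0.297,0,0],[0,0,70,0.115,0.33,0,0]])

```text
clock: 1.77
tcp_pos: [0.4163, 0.1735, 0.2293]
orientation: [2.548, 1.836, -0.005]
contact_force: [0.7, -1.4, 0.3]
width: 0.0856
```

```bash
cat > st.py <<'E'
from h import *
from scipy.spatial.transform import Rotation as R
s=r.read_state();M=R.from_rotvec(s["orientation"]).as_matrix()
print("t",s["clock"],"tcp",np.round(s["tcp_pos"],4),"yaw x",np.degrees(np.arctan2(M[1,0],M[0,0])).round(2),"z",M[:,2].round(3),"F",np.round(s["contact_force"],1),"w",round(s["width"],4),"q",np.round(s["joint_positions"],2))
E
python3 st.py
```

```text
t 1.7667 tcp [0.4163 0.1735 0.2293] yaw x 71.53 z [-0.002 -0.002 -1.   ] F [ 0.7 -1.4  0.3] w 0.0856 q [ 0.25 -0.14 -0.09  1.63 -0.    0.57]
```

Emit:
arm_command(increments=[[0,0,7,0.01,0.03,0,0],[0,0,14,0.02,0.055,0,0],[0,0,17.3,0.023,0.064,-0.02,0],[0,0,17.3,0.023,0.064,-0.05,0],[0,0,17.3,0.023,0.064,-0.08,0],[0,0,17.3,0.023,0.064,-0.1,0],[0,0,17.3,0.023,0.064,-0.1,0]])

```text
clock: 2.35
tcp_pos: [0.4351, 0.2361, 0.123]
orientation: [-2.241, -2.197, 0.021]
contact_force: [-0.7, -0.3, -0.8]
width: 0.0852
```

```bash
python3 st.py; python3 - <<'E'
from h import *
a=read_camera("scene")["img"][150:270,190:310];b=read_camera("top")["img"][190:250,180:305]
a=cv2.resize(a,(480,480),interpolation=cv2.INTER_CUBIC);b=cv2.resize(b,(800,384))[:,:]
cv2.imwrite("pics/hov.png",a[...,::-1]);cv2.imwrite("pics/hovt.png",b[...,::-1])
E
```

```text
t 2.35 tcp [0.4351 0.2361 0.123 ] yaw x 88.86 z [-0.012 -0.007 -1.   ] F [-0.7 -0.3 -0.8] w 0.0852 q [ 0.36 -0.01 -0.18  1.42 -0.    0.38]
```

View pics/hov.png

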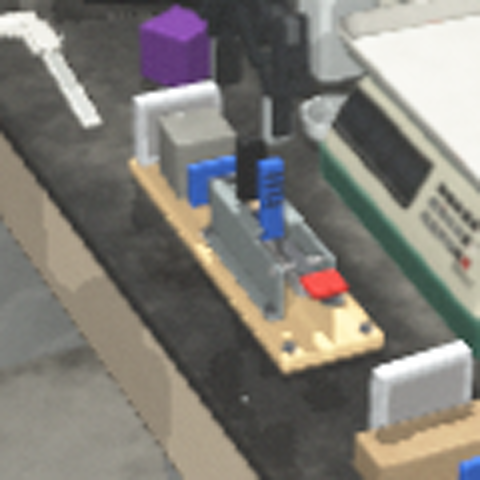

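The scene crop shows the gripper's fingers, (280,130) and (230,80), straddling above the trigger (270,165) and the post (250,155). I'll descend to a TCP height of 0.070 and close gently.

Emit:
arm_command(increments=[[0,0,0,0.004,0.0015,-0.02,0],[0,0,0,0.004,0.0015,-0.04,0],[0,0,0,0.004,0.0015,-0.053,0],[0,0,0,0.004,0.0015,-0.053,0],[0,0,0,0.004,0.0015,-0.053,0]])

```text
clock: 2.87
tcp_pos: [0.443, 0.2388, 0.0769]
orientation: [2.244, 2.198, -0.006]
contact_force: [-0.2, -0.1, -0.2]
width: 0.0856
```

Emit:
arm_command(increments=[[0,0,0,0,0,0,100],[0,0,0,0,0,0,100],[0,0,0,0,0,0,100],[0,0,0,0,0,0,100]])

```text
clock: 3.2
tcp_pos: [0.4447, 0.2374, 0.079]
orientation: [2.241, 2.193, -0.005]
contact_force: [0.5, -4.8, 4.3]
width: 0.052
```

```bash
python3 st.py
```

```text
t 3.2 tcp [0.4447 0.2374 0.079 ] yaw x 88.77 z [ 0.002 -0.007 -1.   ] F [ 0.5 -4.8  4.3] w 0.052 q [ 0.36  0.02 -0.24  1.32 -0.01  0.38]
```

Emit:
arm_command(increments=[[0,0,0,-0.002,0,0,0],[0,0,0,-0.004,0,0,0],[0,0,0,-0.004,0,-0.005,0],[0,0,0,-0.004,0,-0.009,0],[0,0,0,-0.004,0,-0.009,0],[0,0,0,-0.004,0,-0.009,0]])

```text
clock: 3.7
tcp_pos: [0.4399, 0.2373, 0.0691]
orientation: [2.241, 2.194, -0.008]
contact_force: [0.3, 0.8, 0.9]
width: 0.0852
```

Emit:
arm_command(increments=[[0,0,0,0,0,0,170],[0,0,0,0,0,0,170],[0,0,0,0,0,0,170],[0,0,0,0,0,0,170],[0,0,0,0,0,0,170],[0,0,0,0,0,0,170],[0,0,0,0,0,0,170]])

```text
clock: 4.28
tcp_pos: [0.4404, 0.2398, 0.0708]
orientation: [2.242, 2.197, -0.0]
contact_force: [-2.3, 7.1, 3.9]
width: 0.0308
```

```bash
python3 st.py
```

```text
t 4.2833 tcp [0.4404 0.2398 0.0708] yaw x 88.83 z [ 0.002 -0.002 -1.   ] F [-2.3  7.1  3.9] w 0.0308 q [ 0.37  0.01 -0.26  1.3  -0.    0.39]
```

Emit:
arm_command(increments=[[0,0,0,0,0,0,0],[0,0,0,0,0.0005,0,0],[0,0,0,0,0.0005,0,0],[0,0,0,0,0.0005,0,0],[0,0,0,0,0.0005,0,0],[0,0,0,0,0.0005,0,0],[0,0,0,0,0.0005,0,0]])

```text
clock: 4.87
tcp_pos: [0.4405, 0.2403, 0.0709]
orientation: [2.243, 2.197, 0.0]
contact_force: [-0.2, -0.3, 0.2]
width: 0.0853
```

```bash
python3 st.py; cat > jaw.py <<'E'
from meas import *
import sys
for n in("scene","top"):
    c=read_camera(n);W=pts(c);m,reg=masks(W,c["img"])
    q=m["blue"]&(W[...,1]>.28)&(W[...,1]<.4)&(W[...,2]<.06);P=W[q]
    if len(P)>5:print(n,"jaw",len(P),"y med",np.median(P[:,1]).round(4),"min/max",P[:,1].min().round(3),P[:,1].max().round(3))
    q=m["blue"]&(W[...,1]<.28)&(W[...,1]>.1);P=W[q]
    if len(P)>3:print(n,"trig",len(P),"y med",np.median(P[:,1]).round(4),"z",P[:,2].max().round(3))
    hh=m["grey"]&(abs(W[...,2]-.062)<.006)&(W[...,0]>.405)&(W[...,0]<.475)&(W[...,1]>.3)&(W[...,1]<.385)
    P=W[hh]
    if len(P)>20:print(n,"cube",len(P),P.mean(0).round(4),[np.round(t,1) for t in cv2.minAreaRect((P[:,:2]*1000).astype(np.float32))])
    if len(sys.argv)>1:
        I=c["img"];I=I[150:270,190:310] if n=="scene" else I[190:250,180:305]
        cv2.imwrite(f"pics/{sys.argv[1]}_{n}.png",cv2.resize(I,None,fx=5,fy=5,interpolation=cv2.INTER_CUBIC)[...,::-1])
E
python3 jaw.py s1
```

```text
t 4.8667 tcp [0.4405 0.2403 0.0709] yaw x 88.82 z [ 0.002 -0.001 -1.   ] F [-0.2 -0.3  0.2] w 0.0853 q [ 0.37  0.01 -0.26  1.3  -0.    0.39]
scene jaw 83 y med 0.3195 min/max 0.311 0.33
scene trig 61 y med 0.2109 z 0.108
scene cube 148 [0.4375 0.3543 0.0625] [array([443.4, 355.7]), array([62. , 54.5]), np.float64(85.7)]
top cube 165 [0.4371 0.3661 0.0623] [array([439.9, 361.4]), array([48.6, 39.5]), np.float64(1.3)]
```

View pics/s1_scene.png

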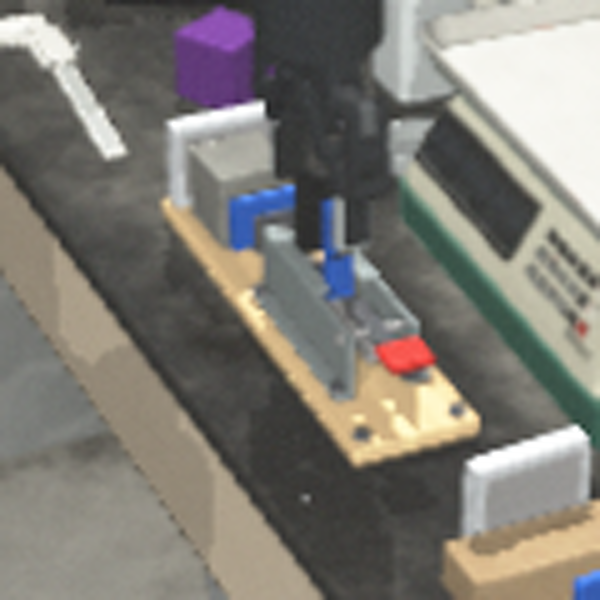

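The scene crop shows the gripper straddling the trigger, the trigger back at rest, and the jaw at (260,215), about 9 mm closer to the cube. I'll keep squeezing.

Emit:
arm_command(increments=[[0,0,0,0,0,0,170],[0,0,0,0,0,0,170],[0,0,0,0,0,0,170],[0,0,0,0,0,0,170],[0,0,0,0,0,0,170],[0,0,0,0,0,0,170],[0,0,0,0,0,0,170]])

```text
clock: 5.55
tcp_pos: [0.441, 0.2397, 0.0726]
orientation: [2.242, 2.195, 0.001]
contact_force: [-0.8, -0.4, 7.0]
width: 0.0308
```

Emit:
arm_command(increments=[[0,0,0,0,0,0,0],[0,0,0,0,0,0,0],[0,0,0,0,0,0,0],[0,0,0,0,0,0,0],[0,0,0,0,0,0,0],[0,0,0,0,0,0,0],[0,0,0,0,0,0,0]])

```text
clock: 6.13
tcp_pos: [0.4411, 0.24, 0.0726]
orientation: [2.241, 2.195, 0.001]
contact_force: [0.6, 0.0, -0.2]
width: 0.0855
```

```bash
python3 st.py;python3 jaw.py
```

```text
t 6.1333 tcp [0.4411 0.24   0.0726] yaw x 88.8 z [ 0.004 -0.003 -1.   ] F [ 0.6  0.  -0.2] w 0.0855 q [ 0.37  0.01 -0.25  1.3  -0.    0.39]
scene jaw 82 y med 0.3297 min/max 0.324 0.339
scene trig 64 y med 0.2099 z 0.105
scene cube 126 [0.4389 0.3599 0.0629] [array([444.2, 360.4]), array([48.9, 56.4]), np.float64(89.6)]
top cube 175 [0.4381 0.3684 0.0629] [array([441.9, 364.7]), array([50.3, 40.3]), np.float64(1.6)]
```

Emit:
arm_command(increments=[[0,0,0,0,0,0,170],[0,0,0,0,0,0,170],[0,0,0,0,0,0,170],[0,0,0,0,0,0,170],[0,0,0,0,0,0,170],[0,0,0,0,0,0,170],[0,0,0,0,0,0,170]])

```text
clock: 6.82
tcp_pos: [0.4417, 0.2397, 0.0745]
orientation: [2.241, 2.193, 0.002]
contact_force: [-2.1, -1.1, 7.6]
width: 0.0308
```

Emit:
arm_command(increments=[[0,0,0,0,0,0,0],[0,0,0,0,0,0,0],[0,0,0,0,0,0,0],[0,0,0,0,0,0,0],[0,0,0,0,0,0,0],[0,0,0,0,0,0,0],[0,0,0,0,0,0,0]])

```text
clock: 7.4
tcp_pos: [0.4417, 0.2399, 0.0745]
orientation: [2.241, 2.193, 0.003]
contact_force: [-0.4, 0.1, -1.5]
width: 0.0857
```

```bash
python3 st.py;python3 jaw.py
```

```text
t 7.4 tcp [0.4417 0.2399 0.0745] yaw x 88.78 z [ 0.006 -0.003 -1.   ] F [-0.4  0.1 -1.5] w 0.0857 q [ 0.37  0.01 -0.25  1.3  -0.    0.39]
scene jaw 77 y med 0.3339 min/max 0.325 0.342
scene trig 71 y med 0.2104 z 0.107
scene cube 133 [0.44   0.3598 0.0628] [array([442.4, 360.7]), array([48.8, 48.9]), np.float64(87.4)]
top cube 176 [0.4383 0.3683 0.0628] [array([441.3, 364.9]), array([53. , 38.9]), np.float64(2.4)]
```

Emit:
arm_command(increments=[[0,0,0,-0.001,0,-0.004,0],[0,0,0,-0.001,0,-0.004,0],[0,0,0,-0.001,0,-0.004,0],[0,0,0,-0.001,0,-0.004,170],[0,0,0,-0.001,0,-0.004,170],[0,0,0,-0.001,0,-0.004,170],[0,0,0,-0.001,0,-0.004,170],[0,0,0,-0.001,0,-0.004,170],[0,0,0,-0.001,0,-0.004,170],[0,0,0,-0.001,0,-0.004,170]])

```text
clock: 8.33
tcp_pos: [0.4413, 0.2397, 0.0729]
orientation: [2.24, 2.192, 0.005]
contact_force: [-3.2, -1.5, 8.7]
width: 0.0308
```

Emit:
arm_command(increments=[[0,0,0,0,0,0,0],[0,0,0,0,0,0,0],[0,0,0,0,0,0,0],[0,0,0,0,0,0,0],[0,0,0,0,0,0,0],[0,0,0,0,0,0,0],[0,0,0,0,0,0,0]])

```text
clock: 8.92
tcp_pos: [0.4415, 0.2401, 0.0733]
orientation: [2.239, 2.192, 0.006]
contact_force: [-0.9, 0.8, -0.5]
width: 0.0853
```

```bash
python3 st.py;python3 jaw.py
```

```text
t 8.9167 tcp [0.4415 0.2401 0.0733] yaw x 88.78 z [ 0.008 -0.003 -1.   ] F [-0.9  0.8 -0.5] w 0.0853 q [ 0.37  0.01 -0.26  1.3  -0.01  0.39]
scene jaw 78 y med 0.334 min/max 0.327 0.343
scene trig 68 y med 0.2085 z 0.106
scene cube 137 [0.44   0.3597 0.0626] [array([442.4, 360.9]), array([48.2, 50.9]), np.float64(86.8)]
top cube 168 [0.4385 0.3688 0.0627] [array([442.3, 364.6]), array([40.4, 49. ]), np.float64(89.4)]
```

Emit:
arm_command(increments=[[0,0,0,0,0,0,170],[0,0,0,0,0,0,170],[0,0,0,0,0,0,170],[0,0,0,0,0,0,170],[0,0,0,0,0,0,170],[0,0,0,0,0,0,170],[0,0,0,0,0,0,170]])

```text
clock: 9.6
tcp_pos: [0.442, 0.2397, 0.0756]
orientation: [2.238, 2.19, 0.007]
contact_force: [-2.9, -1.4, 9.9]
width: 0.0305
```

Emit:
arm_command(increments=[[0,0,0,0,0,0,0],[0,0,0,0,0,0,0],[0,0,0,0,0,0,0],[0,0,0,0,0,0,0],[0,0,0,0,0,0,0],[0,0,0,0,0,0,0],[0,0,0,0,0,0,0]])

```text
clock: 10.18
tcp_pos: [0.4422, 0.24, 0.0759]
orientation: [2.238, 2.191, 0.008]
contact_force: [-0.1, 0.6, -0.7]
width: 0.0851
```

```bash
python3 st.py;python3 jaw.py s5
```

```text
t 10.1833 tcp [0.4422 0.24   0.0759] yaw x 88.78 z [ 0.011 -0.004 -1.   ] F [-0.1  0.6 -0.7] w 0.0851 q [ 0.37  0.01 -0.25  1.3  -0.01  0.39]
scene jaw 77 y med 0.3345 min/max 0.325 0.343
scene trig 69 y med 0.2123 z 0.106
scene cube 134 [0.4403 0.3596 0.0628] [array([442.6, 360. ]), array([59.3, 48.9]), np.float64(0.6)]
top cube 166 [0.4382 0.3689 0.0631] [array([442. , 364.1]), array([41. , 48.6]), np.float64(89.5)]
```

View pics/s5_scene.png

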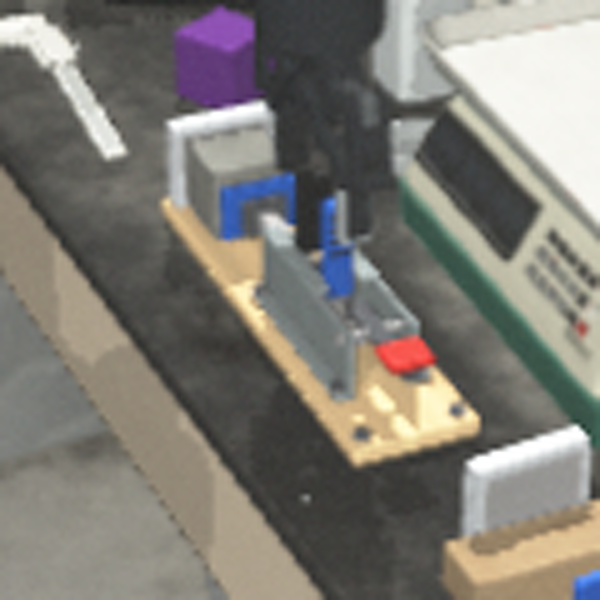

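The cube sits flat against the fixed jaw with the jaw plate (258,205) on it. The jaw did not move in the last two squeezes, and the trigger is at rest. Now I'll lift and go over the tab with the fingers shut.

Emit:
arm_command(increments=[[0,0,0,-0.001,0,0.03,0],[0,0,0,-0.001,0,0.06,0],[0,0,0,-0.001,0,0.08,0],[0,0,0,-0.001,0,0.08,0],[0,0,0,-0.002,-0.03,0.08,100],[0,0,0,-0.004,-0.06,0.08,255],[0,0,0,-0.005,-0.09,0.08,255],[0,0,0,-0.005,-0.119,0.08,255],[0,0,0,-0.005,-0.12,0.08,255],[0,0,0,-0.005,-0.12,0.08,255]])

```text
clock: 11.12
tcp_pos: [0.4369, 0.1189, 0.1553]
orientation: [2.242, 2.188, 0.007]
contact_force: [-0.3, 0.4, 0.2]
width: 0.012
```

```bash
python3 st.py;python3 jaw.py
```

```text
t 11.1167 tcp [0.4369 0.1189 0.1553] yaw x 88.6 z [ 0.01  -0.003 -1.   ] F [-0.3  0.4  0.2] w 0.012 q [ 0.12 -0.15 -0.25  1.47 -0.    0.15]
scene jaw 76 y med 0.3339 min/max 0.326 0.343
scene trig 106 y med 0.211 z 0.108
scene cube 145 [0.4418 0.3581 0.0625] [array([442.2, 359.1]), array([50.8, 52.4]), np.float64(89.6)]
top jaw 30 y med 0.3356 min/max 0.334 0.339
top trig 23 y med 0.2135 z 0.108
top cube 229 [0.4411 0.3633 0.0628] [array([442.2, 363.7]), array([43.3, 48.9]), np.float64(87.9)]
```

Emit:
arm_command(increments=[[0,0,0,0,0,-0.03,255],[0,0,0,0,0,-0.06,255],[0,0,0,0,0,-0.08,255],[0,0,0,0,0,-0.09,255],[0,0,0,0,0,-0.09,255],[0,0,0,0,0,-0.09,255],[0,0,0,0,0,-0.09,255]])

```text
clock: 11.8
tcp_pos: [0.4382, 0.1211, 0.067]
orientation: [2.236, 2.191, 0.011]
contact_force: [0.1, 0.5, 0.4]
width: -0.0
```

Emit:
arm_command(increments=[[0,0,0,0,0,-0.004,255],[0,0,0,0,0,-0.008,255],[0,0,0,0,0,-0.011,255],[0,0,0,0,0,-0.014,255],[0,0,0,0,0,-0.016,255],[0,0,0,0,0,-0.016,255],[0,0,0,0,0,-0.016,255]])

```text
clock: 12.38
tcp_pos: [0.4391, 0.1205, 0.0516]
orientation: [2.235, 2.189, 0.012]
contact_force: [2.3, -2.5, 2.9]
width: -0.0002
```

```bash
python3 st.py;python3 jaw.py
```

```text
t 12.3833 tcp [0.4391 0.1205 0.0516] yaw x 88.79 z [ 0.015 -0.004 -1.   ] F [ 2.3 -2.5  2.9] w -0.0002 q [ 0.12 -0.11 -0.42  1.25 -0.01  0.15]
scene jaw 84 y med 0.3283 min/max 0.319 0.336
scene trig 100 y med 0.2084 z 0.11
scene cube 142 [0.4425 0.3583 0.0624] [array([443.1, 357.2]), array([53.4, 54.8]), np.float64(0.7)]
top jaw 28 y med 0.321 min/max 0.319 0.324
top trig 24 y med 0.2131 z 0.109
top cube 234 [0.4412 0.3633 0.0627] [array([442.2, 363.8]), array([43.6, 48.8]), np.float64(88.1)]
```

Jaw is sliding back. I'll press a little further and hold.

Emit:
arm_command(increments=[[0,0,0,0,0,-0.002,255],[0,0,0,0,0,-0.004,255],[0,0,0,0,0,-0.005,255],[0,0,0,0,0,-0.005,255],[0,0,0,0,0,-0.005,255],[0,0,0,0,0,-0.005,255],[0,0,0,0,0,-0.005,255],[0,0,0,0,0,-0.005,255],[0,0,0,0,0,-0.005,255],[0,0,0,0,0,-0.005,255]])

```text
clock: 13.32
tcp_pos: [0.4393, 0.1206, 0.0497]
orientation: [2.235, 2.189, 0.014]
contact_force: [-5.2, -3.5, 17.4]
width: 0.0
```

```bash
python3 st.py;python3 jaw.py
```

```text
t 13.3167 tcp [0.4393 0.1206 0.0497] yaw x 88.81 z [ 0.016 -0.004 -1.   ] F [-5.2 -3.5 17.4] w 0.0 q [ 0.12 -0.11 -0.42  1.25 -0.01  0.15]
scene jaw 70 y med 0.3072 min/max 0.297 0.313
scene trig 100 y med 0.2082 z 0.109
scene cube 150 [0.4418 0.3577 0.063 ] [array([442.6, 358.1]), array([54.1, 52.9]), np.float64(0.4)]
top jaw 33 y med 0.3075 min/max 0.303 0.311
top trig 24 y med 0.2133 z 0.111
top cube 230 [0.4411 0.363  0.0629] [array([441.8, 348.5]), array([72.4, 48.6]), np.float64(88.8)]
```

At its stop (17 N), the jaw is 27–28 mm back, which matches fully back: 136−50−58 = 28 mm. Lifting clear.

Emit:
arm_command(increments=[[0,0,0,0,0,0.01,255],[0,0,0,0,0,0.03,255],[0,0,0,0,-0.02,0.07,255],[0,0,0,0,-0.04,0.1,255],[0,0,0,0,-0.06,0.13,255],[0,0,0,0,-0.08,0.15,255],[0,0,0,0,-0.08,0.15,255],[0,0,0,0,-0.08,0.15,255],[0,0,0,0,-0.08,0.15,255]])

```text
clock: 14.17
tcp_pos: [0.4384, 0.0413, 0.1981]
orientation: [2.237, 2.191, 0.012]
contact_force: [-0.2, 0.4, -0.3]
width: -0.0002
```

```bash
python3 st.py;python3 jaw.py end
```

```text
t 14.1667 tcp [0.4384 0.0413 0.1981] yaw x 88.81 z [ 0.013 -0.002 -1.   ] F [-0.2  0.4 -0.3] w -0.0002 q [-0.06 -0.19 -0.19  1.56 -0.   -0.04]
scene jaw 70 y med 0.306 min/max 0.3 0.317
scene trig 110 y med 0.2085 z 0.11
scene cube 144 [0.4418 0.3584 0.0625] [array([443.2, 361.6]), array([48.8, 55.7]), np.float64(85.9)]
top jaw 34 y med 0.3074 min/max 0.304 0.311
top trig 23 y med 0.2131 z 0.11
top cube 236 [0.4413 0.3631 0.0626] [array([439.9, 348.6]), array([74.5, 50.2]), np.float64(86.9)]
```

View pics/end_top.png

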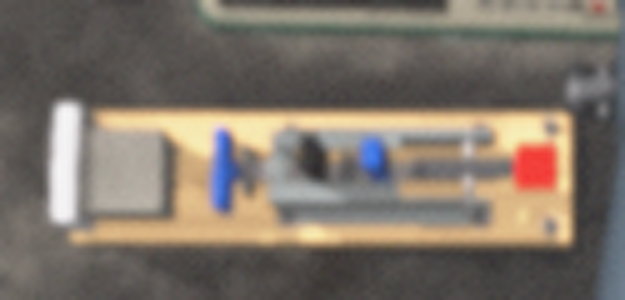

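View pics/end_scene.png

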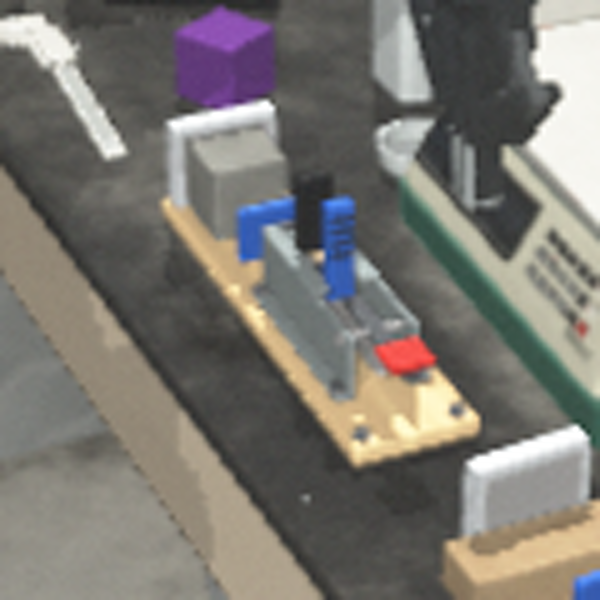

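Both views show the cube squared against the fixed jaw (top view (125,172)) and the blue jaw fully back at (222,170). The trigger and tab are at rest and the gripper is clear.

```bash
python3 -c "
from workcell import r; r.finish_job()"
```

```text
the job is handed in; nothing more can be done
```

The cube is squared against the fixed jaw and the job is handed in. The hand-in gives no verdict, so this rests on my own checks.

- **Squeezing:** I squeezed the left clamp's trigger (the one with the grey cube) five full times, after one partial close to test the position. The last two squeezes no longer moved the jaw: it read y = 0.334 m each time, with the trigger back at rest.
- **Release:** I pressed the red tab to its stop, at about 17 N. The jaw slid back about 27–28 mm, which matches fully back (28 mm expected).
- **Final pictures:** The cube lies flat against the fixed jaw, trigger and tab are at rest, and the gripper is clear. The robot clock stood at about 14 s, and the wood block and other clamp look untouched where they are in view.
- **Checks that fell short:**
  - The fitted rectangles for the cube's top were noisy, because nearby grey parts got into the mask. I judged the cube's flatness mainly from the pictures.
  - The jaw's grip force on the cube was not measured. I inferred it from the jaw no longer moving.

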